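# Let off the sash clamp

## Task

The glue on the small picture frame has set and the clamp's screw is already backed off. With a fingertip, press down the thumb lever on the clamp's sliding jaw to free the ratchet and, keeping it down, push the jaw back along the bar, away from the frame, right up to the end stop; then take the finger off so that the lever springs up again. Grasp and lift nothing, leave the frame lying where it is, and do not disturb the other things on the table.

Things in the scene. Friction and masses are not known exactly. Their poses are not given: they have to be found in the camera images.
- clamp: Aluminium sash clamp, fixed on the table. Bar 480 mm long, 22 mm wide, notched top 30 mm high, along the clamp's own y axis; z up. Origin: on the table below the sliding jaw's front face when fully closed. Dark headstock with screw at the -y end; end stop (dark plate 60 mm wide, 34 mm high) at the +y end. The picture frame lies between on the bar and two battens.
- jaw (a joint): Sliding jaw's place along the bar, m: 0 closed (by the frame), 0.112 at the end stop, moving along the clamp's +y. Dark block 70 mm long astride the bar, with an upright plate 40 mm wide, 12 mm thick, its top 67 mm above the table, at the front (-y). Slides with about 3 N friction when free. Notches 8 mm apart: with the lever up it clicks towards the frame but cannot go back beyond one notch's play.
- lever (a joint): Thumb lever's angle, rad: 0 up (ratchet engaged), 0.26 fully pressed. The ratchet is free above about 0.15 and must be kept free while the jaw slides. A spring lifts the lever again; pressing at the pad takes about 2.5 N at first, 6 N fully down.
- lever_pad (a point): Spot to press: middle of the top of the lever's steel paddle, 26 mm wide, which runs 56 mm along the clamp's +y, rising slightly, to an upturned lip. With the lever up the spot is 55 mm above the table, 53 mm behind the jaw plate's rear face, 22 mm before the lip; it goes down about 8 mm. The pivot is 31 mm from it towards the frame. Moves with jaw and lever. The block beneath is 38 mm high.
- lever_lip (a point): Middle of the front face of the lip, 26 mm wide, that stands about 13 mm above the paddle at its rear (+y) end; a finger that presses the paddle bears on this lip when it pushes the jaw back. Moves with jaw and lever.
- jaw_back (a point): Rear end of the jaw's block, at the height of the bar's top; it meets bar_stop when the jaw is fully back.
- bar_stop (a point): Inner face of the end stop at the far end of the bar, at the height of the bar's top (30 mm).
- frame_mid (a point): Centre of the wooden picture frame (outside 170 mm across the bar by 200 mm along it, rails 22 mm wide and 18 mm thick), lying loose with its underside 30 mm above the table.
- glue: Small white glue bottle, 54 mm across, 120 mm tall, standing beside the clamp; origin at its base.
- tape: Roll of masking tape, 90 mm across, 24 mm high, lying flat beside the clamp; origin at its base.
- marker_a: Black marker pen lying beside the clamp, 150 mm long, 17 mm thick; origin under its middle.
- marker_b: Second black marker pen, same size, lying just beyond the end of the bar; origin under its middle.
- scissors: Scissors lying on the table, about 170 mm long, 10 mm high; origin at the pivot, on the table.
- notepad: Small spiral notepad, 105 by 75 mm, 10 mm thick; origin under its middle.

How it is judged:
By the outcome, as a careful person would: the job done as asked, in the order asked, and still so for the second after the job is handed in, with the robot touching nothing.
It also fails if it takes over 35 s, if anything falls off the work surface, if the arm or the gripper's body presses on something with over 40 N, if the wrist force passes 120 N, or if a joint passes its speed limit or range.

## Robot

A 6-joint arm with a two-finger parallel gripper is mounted at the origin on the work surface. World frame = base frame: x ahead of the robot, y to its left, z up, the work surface at z = 0. Lengths are in mm, angles in degrees, forces in N, time in s.
With the tool pointing down it reaches from about 350 to 850 mm from the base axis. Payload 8.1 kg.
Tool frame: the origin (TCP) lies between the finger pads; the fingertips stand 22 mm ahead of it and the grasp point (between the pads) lies 3 mm ahead of it; z points along the fingers, y is the direction in which the jaws open and shut (so a half turn about z gives the same grasp; the last joint's range is limited). The gripper opens to 85 mm and grips with 20 to 120 N. Pads are 22 mm wide; open, the fingers measure 114 mm over their backs; the gripper's body (76 mm by 85 mm) begins 54 mm behind the grasp point. The pads swing forward as they close: fully open they stand 13 mm farther back than shut.
Start: joints at [-68.491, 7.471, 85.268, -0, 87.261, -4.893], TCP at [266.819, -537.414, 253.292] pointing down, gripper open.
Joint ranges: [-169.43, 169.43], [-51.17, 129.36], [1.28, 143.12], [-76.62, 256.62], [0, 156.53], [-152.29, 152.29]. Speed limits (degrees/s): [136.94, 136.94, 159.86, 180, 180, 180].

## Interface

Orientations are given as [roll, pitch, yaw] about the fixed x, y, z axes, in that order (R = Rz(yaw) Ry(pitch) Rx(roll)).
In Python, from bench import r gives the robot as it stands.
- The arm moves only by the tool drive_tool, never from a script. Its argument "moves" is a list of rows, each a list of 2 entries, a list of its own where there are three numbers: the shift along the world's x, y, z in mm, then the turn about the world's z in degrees. A call has exactly 8 rows; each row is the pose to reach, as a shift and turn from the pose commanded when the call began; what a row does not reach only later rows make up. A row lasts 1/12 s, in which the tool goes at most 41.7 mm and 7.16 degrees, less where a joint would pass 70% of its speed; a pose out of reach is approached as far as the arm can. A call with a gripper value outside its range is refused whole. "fingers" is the finger opening in mm, from 0 to 85.4, set as the call begins (left out, the last holds). The fingers move at their own pace and stop on an object; "squeeze" is the grip in N (left out, the last holds). Time passes only in rows, so rows that repeat a pose let the fingers close, or fill a call up. It gives the time, the measured TCP pose, the force and the opening at its end, in the units of the state.
- r.sense(): the state, without advancing time (a new reading comes with each control period).
- r.snapshot(name): name is "scene" or "top" or "wrist"; returns a dict with "pixels" (400x640x3 uint8, red, green, blue), "camera_matrix" (3x3 intrinsics, pixels), "xyz" and "orientation" of the camera in the world. Camera axes: x right, y down, z forward; pixel columns grow to the right and rows downward; lengths in mm; the calibration is good to about 2 mm. A picture is of the moment at which its call begins. There is no depth.
- r.hand_in(): hands the job in, once; it reports no verdict.
The state is a dict: "time": time; "joint_pos": joint angles; "qd": joint speeds; "joint_efforts": joint torques, N m; "tool_pos": TCP position; "tcp_rot": TCP orientation; "ft_force": force on the tool from outside, world axes, zero at the start; "wrist_torque": the same for the moment, N m; "finger_gap": finger opening in mm.
Only numpy, scipy, OpenCV 4.12 (cv2) and the standard library are available. Lean on these libraries where they do the work, as an engineer would, in place of code of your own. Each camera call takes 0.05 s, during which the arm holds its last target.

## Working session

There is one attempt and no reset: what is moved stays moved. The work goes in short steps, Python scripts to look and compute and a tool call to move; the robot and the scene stay as the last step left them, time stands still between calls to the robot, and variables do not carry over. Pictures are saved under pics/ and viewed, and the job is handed in when it is done.

Besides the shell and the picture viewer there is one more tool, called after "Call:" by a JSON object that holds its "fn" and its "kwargs". drive_tool: Moves the arm, as the interface text tells. Its arguments: {"type":"object","properties":{"moves":{"type":"array","items":{"type":"array"}},"fingers":{"type":"number"},"squeeze":{"type":"number"}},"required":["moves"]}

```bash
mkdir -p pics; cat > h.py <<'E'
import numpy as np,cv2,json
from bench import r
def snap(n,f):
    s=r.snapshot(n); cv2.imwrite('pics/'+f+'.png',cv2.cvtColor(np.array(s['pixels'],dtype=np.uint8),cv2.COLOR_RGB2BGR))
    np.savez('pics/'+f+'.npz',p=s['pixels'],K=s['camera_matrix'],t=s['xyz'],o=s['orientation']); return s
E
python3 - <<'E'
from h import *
for n in ['scene','top']:
    s=snap(n,n+'0'); print(n,s['camera_matrix'],s['xyz'],s['orientation'])
print(r.sense())
E
```

```text
scene [[470.80305336   0.         321.98458534]
 [  0.         470.80305336 195.30353473]
 [  0.           0.           1.        ]] [853.24478143 564.15832983 900.80671472] [-145.84444864    0.76483552  148.23777527]
top [[498.55659396   0.         315.64899349]
 [  0.         498.55659396 189.78610548]
 [  0.           0.           1.        ]] [ 406.48048156   99.75081366 1138.2727583 ] [-1.72478553e+02 -4.76426667e-03 -8.90806915e+01]
{'time': 0.1, 'joint_pos': array([-6.84903186e+01,  7.51176085e+00,  8.53224163e+01,  2.84285551e-04,
        8.72615659e+01, -4.89334603e+00]), 'qd': array([-0.00833542,  0.03956632, -0.20780794, -0.02663767,  0.0045738 ,
       -0.05497047]), 'joint_efforts': array([ 4.10122102e-04, -5.70947564e+01, -5.01942551e+01, -2.98576542e-04,
        8.02416354e-03, -3.57929059e-05]), 'tool_pos': array([ 266.66168017, -536.98067803,  252.34505949]), 'tcp_rot': array([-1.79904630e+02, -8.44989084e-03,  2.64030066e+01]), 'ft_force': array([-0.89541422, -0.20436821,  0.2138167 ]), 'wrist_torque': array([0.04544803, 0.02215855, 0.00548029]), 'finger_gap': 85.45603125517279}
```

View pics/scene0.png

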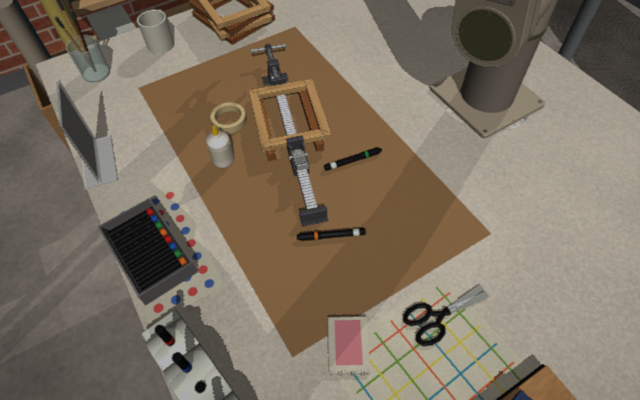

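View pics/top0.png

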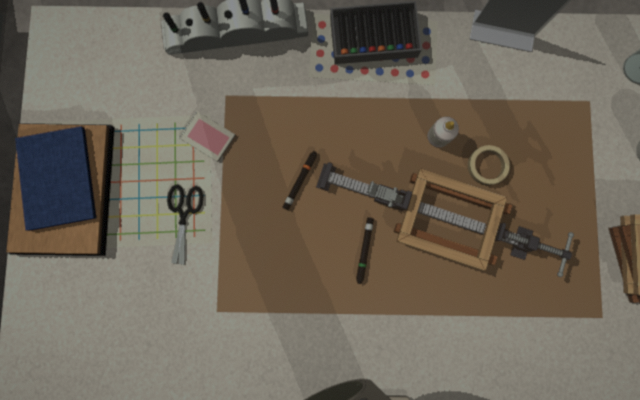

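The scene view shows the jaw at about (297,155) and the stop at (313,215). The top view shows the lever at about (385,193) and the stop at (325,176). I'll enlarge both.

```bash
python3 - <<'E'
import cv2
a=cv2.imread('pics/top0.png')[140:240,300:430]; cv2.imwrite('pics/top0z.png',cv2.resize(cv2.convertScaleAbs(a,alpha=1.8),None,fx=6,fy=6,interpolation=cv2.INTER_CUBIC)[:600,:])
a=cv2.imread('pics/scene0.png')[125:225,250:380]; cv2.imwrite('pics/scene0z.png',cv2.resize(cv2.convertScaleAbs(a,alpha=1.5),None,fx=6,fy=6,interpolation=cv2.INTER_CUBIC))
E
```

```text
(no output)
```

View pics/top0z.png

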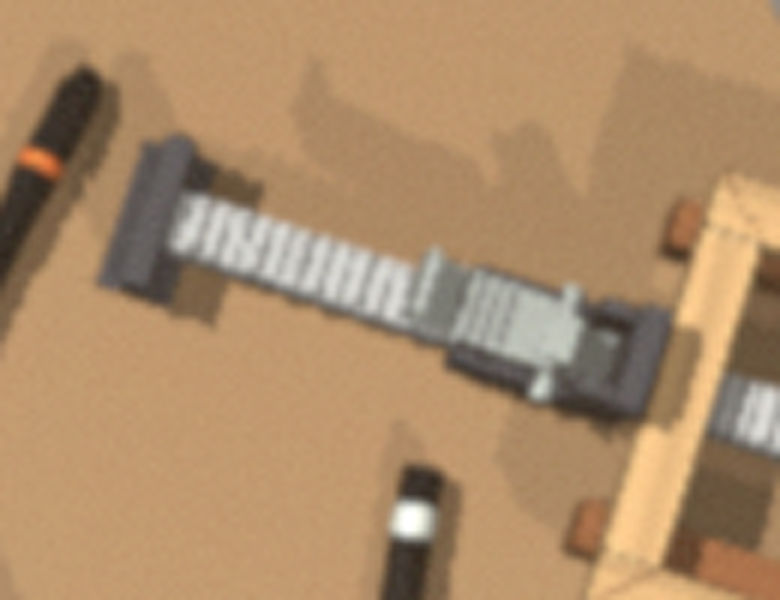

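View pics/scene0z.png

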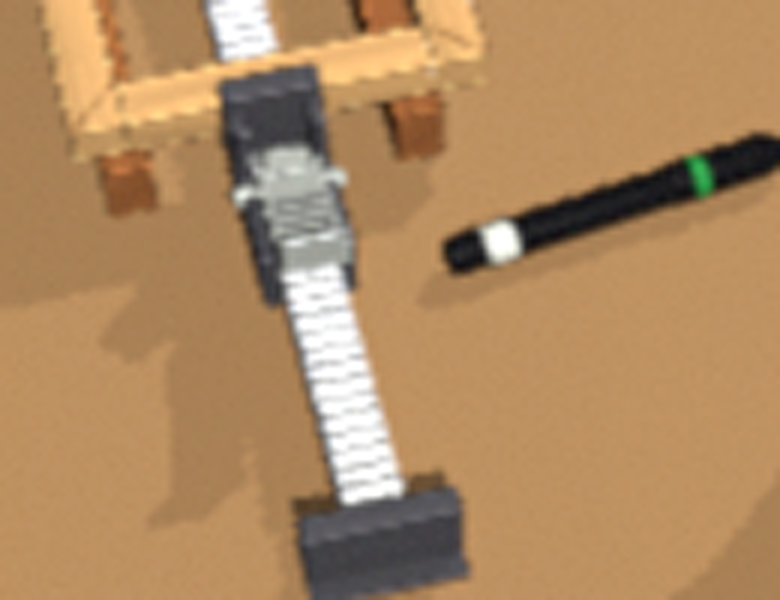

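```bash
cat >> h.py <<'E'
from scipy.spatial.transform import Rotation as Ro
class Cam:
    def __init__(s,f):
        d=np.load('pics/'+f+'.npz'); s.K,s.t=d['K'],d['t']; s.p=d['p']; s.R=Ro.from_euler('xyz',d['o'],degrees=True).as_matrix()
    def ray(s,u,v): return s.R@np.linalg.solve(s.K,[u,v,1.])
    def at(s,u,v,z): d=s.ray(u,v); return s.t+d*(z-s.t[2])/d[2]
    def px(s,P): q=s.K@(s.R.T@(np.asarray(P)-s.t)); return q[:2]/q[2]
def tri(c1,a,c2,b):
    d1,d2=c1.ray(*a),c2.ray(*b); A=np.stack([d1,-d2],1); k=np.linalg.lstsq(A,c2.t-c1.t,rcond=None)[0]
    p,q=c1.t+k[0]*d1,c2.t+k[1]*d2; return (p+q)/2,np.linalg.norm(p-q)
E
python3 - <<'E'
from h import *
T=Cam('top0');S=Cam('scene0')
for C,(u0,u1,v0,v1),n in[(T,(325,490,165,235),'top'),(S,(275,325,90,215),'scene')]:
    h=cv2.cvtColor(C.p.astype(np.uint8),cv2.COLOR_RGB2HSV)
    m=np.zeros(h.shape[:2],np.uint8); sub=h[v0:v1,u0:u1]
    thr=np.percentile(sub[...,2],90)
    m[v0:v1,u0:u1]=((sub[...,1]<40)&(sub[...,2]>(150 if n=='scene' else 95)))
    v,u=np.nonzero(m); P=np.array([C.at(a,b,30)[:2] for a,b in zip(u,v)])
    print(n,len(P)); l=cv2.fitLine(P.astype(np.float32),cv2.DIST_HUBER,0,.01,.01).ravel(); print(l, np.degrees(np.arctan2(l[1],l[0])))
    cv2.imwrite('pics/m_%s.png'%n,cv2.resize(m[v0:v1,u0:u1]*255,None,fx=4,fy=4))
zt=lambda x,y:(300+(x+.5)/6-.5,140+(y+.5)/6-.5); zs=lambda x,y:(250+(x+.5)/6-.5,125+(y+.5)/6-.5)
# pairs
for n,a,b in [('stop top left/right A',(180,138),(300,520)),('pinA',(573,290),(242,193)),('pinB',(540,388),(340,178)),
  ('plate rear top mid?',(640,355),(270,80)),('lip top mid',(425,290),(315,245))]:
    print(n,*tri(T,zt(*a),S,zs(*b)))
for p in [(150,140),(190,140),(105,285),(165,300)]: print('stop',T.at(*zt(*p),34))
E
```

```text
top 1067
[ 3.0494717e-01  9.5236927e-01  5.2546252e+02 -1.1225634e+02] 72.24501
scene 584
[ 3.0613628e-01  9.5198768e-01  5.3390161e+02 -9.3962227e+01] 72.173454
stop top left/right A [615.81292363  70.31508183  35.9935696 ] 4.2833933706191685
pinA [559.4825438  -75.59409867  34.10684447] 0.42878344636029364
pinB [522.52658434 -63.24241797  32.03355121] 0.308605457952507
plate rear top mid? [532.45267225 -95.20046808  65.33569238] 1.9317533313782034
lip top mid [556.28994416 -18.69951315  60.06255622] 3.673623775408956
stop [613.56465966  82.87548     34.        ]
stop [613.80557697  67.87618918  34.        ]
stop [558.4098999   98.88963266  34.        ]
stop [553.13109251  76.46130091  34.        ]
```

```bash
python3 -c "
import cv2,numpy as np
a=cv2.imread('pics/m_top.png');b=cv2.imread('pics/m_scene.png');c=np.zeros((600,800,3),np.uint8);c[:a.shape[0],:a.shape[1]]=a[:, :800];c2=b[:600,:200];c[-c2.shape[0]:, -c2.shape[1]:][:]=np.maximum(c[-c2.shape[0]:, -c2.shape[1]:],c2);cv2.imwrite('pics/m.png',c)"
```

```text
(no output)
```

View pics/m.png

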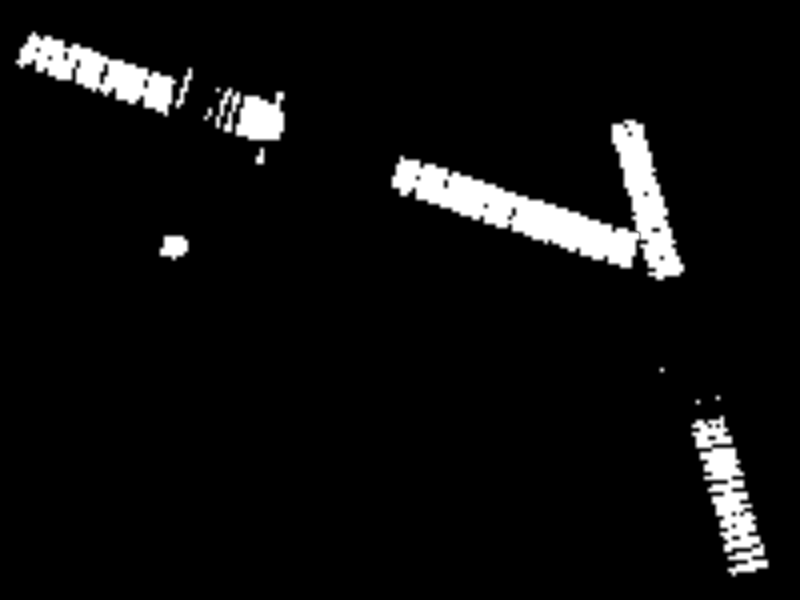

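Checks: the clamp axis is at about 72.2° in both views. The pivot is at about (541,-69), which puts the pad at about (550.5,-40). The stop is 117 mm beyond the pad, as it should be from the sizes given. Next I move above it with the fingers shut and tool x along the bar.

Call:
{"fn": "drive_tool", "kwargs": {"moves": [[[8,14,0],4],[[26,46,0],10],[[45,80,0],16],[[64,114,0],22],[[83,148,0],28],[[102,182,0],34],[[121,215,0],40],[[140,248,0],45.8]], "fingers": 0, "squeeze": 40}}

```text
time: 0.77
tool_pos: [407.1, -287.5, 253.0]
tcp_rot: [-180.0, -0.0, 72.5]
ft_force: [0.9, 0.1, -0.1]
finger_gap: -0.1
```

Call:
{"fn": "drive_tool", "kwargs": {"moves": [[[19,34,0],0],[[38,68,0],0],[[57,102,0],0],[[76,136,0],0],[[95,170,0],0],[[114,204,0],0],[[132,236,0],0],[[142,253,0],0]]}}

```text
time: 1.43
tool_pos: [549.7, -32.7, 252.8]
tcp_rot: [-180.0, -0.1, 72.3]
ft_force: [0.8, -0.4, -0.6]
finger_gap: -0.2
```

Call:
{"fn": "drive_tool", "kwargs": {"moves": [[[1,1,-20],0],[[3,3,-50],0],[[3,3,-80],0],[[3,3,-105],0],[[3,3,-120],0],[[3,3,-125],0],[[3,3,-125],0],[[3,3,-125],0]]}}

```text
time: 2.1
tool_pos: [552.1, -33.5, 128.9]
tcp_rot: [180.0, -0.0, 72.2]
ft_force: [0.1, 0.1, -0.7]
finger_gap: 0.2
```

```bash
python3 - <<'E'
from h import *
for n in ['scene','wrist','top']: snap(n,n+'1')
s=r.sense()
for k in ['time','tool_pos','tcp_rot','ft_force','finger_gap']: print(k,s[k])
a=cv2.imread('pics/scene1.png')[60:260,200:460]; cv2.imwrite('pics/scene1z.png',cv2.resize(a,None,fx=3,fy=3,interpolation=cv2.INTER_CUBIC))
E
```

```text
time 2.25
tool_pos [553.03090237 -33.64001812 130.20745475]
tcp_rot [ 1.79828511e+02 -2.89489919e-02  7.21970036e+01]
ft_force [-0.16175508  0.21801768 -0.4394985 ]
finger_gap 0.2380282746560073
```

View pics/scene1z.png

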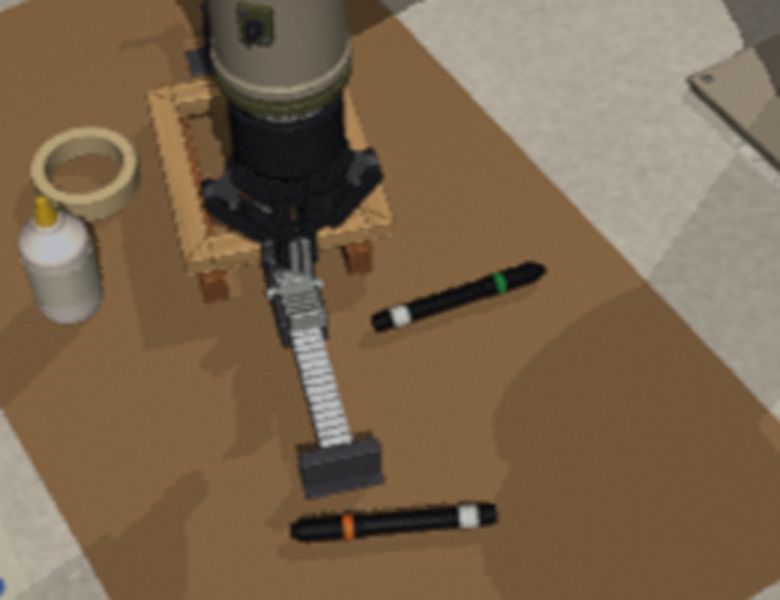

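View pics/wrist1.png

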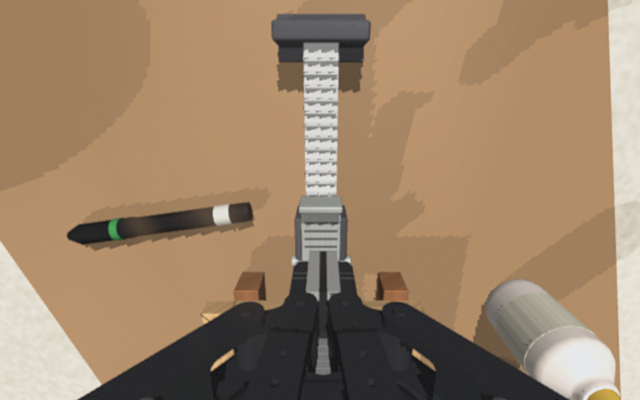

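The wrist view shows the bar centred at column 321 and running straight up the image, so the lateral and yaw alignment are good. The lip is at rows 197–220, just beyond the fingertips at about (322,252). I'll locate the lip by rays.

```bash
python3 - <<'E'
from h import *
W=Cam('wrist1'); d=np.array([np.cos(np.radians(72.2)),np.sin(np.radians(72.2)),0]); n=np.array([d[1],-d[0],0])
t=np.array([553,-33.6,0])
print(W.t)
for nm,u,v,z in [('lip top',321,197,68),('lip mid?',321,208,68),('lip base',321,221,56),('ridge last',321,257,55),('stop inner top',321,44,34),('bar end',321,44,30),('bar near',321,196,30),('stopL',273,40,34),('stopR',369,40,34)]:
    p=W.at(u,v,z); print(nm,p.round(1),'along,lat from tcp',((p-t)@d).round(1),((p-t)@n).round(1))
for s,z in[(11,108),(0,108),(-11,108)]: print('tip px',W.px(t+d*s+[0,0,z]))
a=cv2.imread('pics/wrist1.png')[180:320,240:400]; cv2.imwrite('pics/wrist1z.png',cv2.resize(cv2.convertScaleAbs(a,alpha=1.5),None,fx=4,fy=4,interpolation=cv2.INTER_CUBIC))
E
```

```text
[576.3858941   44.90626454 251.76732925]
lip top [557.7 -10.7  68. ] along,lat from tcp 23.2 -2.5
lip mid? [555.5 -17.4  68. ] along,lat from tcp 16.2 -2.5
lip base [551.4 -30.   56. ] along,lat from tcp 2.9 -2.6
ridge last [543.1 -55.6  55. ] along,lat from tcp -24.0 -2.7
stop inner top [584.5  72.6  34. ] along,lat from tcp 110.7 -2.4
bar end [584.7  73.1  30. ] along,lat from tcp 111.3 -2.4
bar near [554.1 -21.5  30. ] along,lat from tcp 11.9 -2.7
stopL [557.3  83.6  34. ] along,lat from tcp 113.0 -31.7
stopR [613.1  65.7  34. ] along,lat from tcp 112.9 26.9
tip px [325.89664616 245.28708856]
tip px [325.84566039 265.02206398]
tip px [325.79683301 283.92159501]
```

View pics/wrist1z.png

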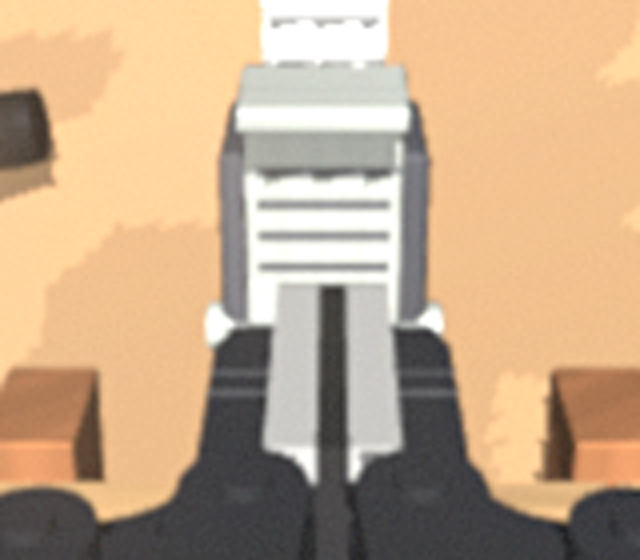

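The lip's front face is about 13.5 mm ahead of the TCP and the tip's half width is 11 mm. I'll correct 1.5 mm sideways and descend gently.

Call:
{"fn": "drive_tool", "kwargs": {"moves": [[[-0.5,0,-8],0],[[-1,0.3,-18],0],[[-1.5,0.3,-28],0],[[-1.5,0.3,-35],0],[[-1.5,0.3,-39],0],[[-1.5,0.3,-42],0],[[-1.5,0.3,-44],0],[[-1.5,0.3,-45],0]]}}

```text
time: 2.92
tool_pos: [550.3, -33.1, 83.0]
tcp_rot: [-180.0, 0.0, 72.2]
ft_force: [-1.0, 0.1, -0.1]
finger_gap: 0.1
```

```bash
python3 - <<'E'
from h import *
for n in ['scene','wrist']: snap(n,n+'2')
a=cv2.imread('pics/wrist2.png')[150:300,230:410]; a=cv2.resize(cv2.convertScaleAbs(a,alpha=1.4),None,fx=4,fy=4,interpolation=cv2.INTER_CUBIC)
cv2.imwrite('pics/wrist2z.png',a)
print(r.sense()['tool_pos'],r.sense()['ft_force'])
E
```

```text
[550.43184839 -33.12253162  83.34861672] [ 0.3107071  -0.29957622 -0.49365964]
```

View pics/wrist2z.png

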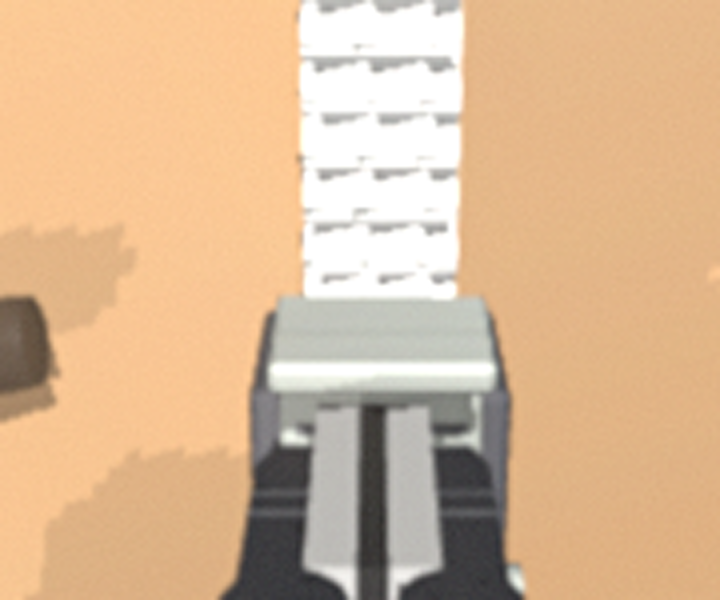

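The wrist view shows the tip in front of the lip with a small gap, about 1 mm left of centre. I'll correct that and press slowly.

Call:
{"fn": "drive_tool", "kwargs": {"moves": [[[1,-0.3,-1],0],[[1,-0.3,-2],0],[[1,-0.3,-3],0],[[1,-0.3,-4],0],[[1,-0.3,-5],0],[[1,-0.3,-6],0],[[1,-0.3,-7],0],[[1,-0.3,-7],0]]}}

```text
time: 3.68
tool_pos: [551.6, -33.2, 76.4]
tcp_rot: [180.0, -0.0, 72.2]
ft_force: [0.4, 1.7, 2.9]
finger_gap: 0.1
```

Call:
{"fn": "drive_tool", "kwargs": {"moves": [[[0,0,-0.5],0],[[0,0,-1],0],[[0,0,-1.5],0],[[0,0,-2],0],[[0,0,-2.5],0],[[0,0,-3],0],[[0,0,-3],0],[[0,0,-3],0]]}}

```text
time: 4.35
tool_pos: [551.5, -33.4, 73.4]
tcp_rot: [180.0, -0.0, 72.2]
ft_force: [1.7, 3.1, 3.4]
finger_gap: -0.1
```

Call:
{"fn": "drive_tool", "kwargs": {"moves": [[[0,0,-0.5],0],[[0,0,-1],0],[[0,0,-1.5],0],[[0,0,-2],0],[[0,0,-2.5],0],[[0,0,-2.5],0],[[0,0,-2.5],0],[[0,0,-2.5],0]]}}

```text
time: 5.02
tool_pos: [551.8, -32.8, 71.4]
tcp_rot: [180.0, -0.1, 72.2]
ft_force: [0.5, 6.0, 7.6]
finger_gap: 0.0
```

Vertical force is rising as the spring predicts. There is a +y drag of 6 N, so I'll shift slightly back to relieve it while pressing the rest of the way.

Call:
{"fn": "drive_tool", "kwargs": {"moves": [[[0.2,0.5,-0.3],0],[[0.4,1,-0.6],0],[[0.6,1.5,-1],0],[[0.6,2,-1.4],0],[[0.6,2,-1.7],0],[[0.6,2,-2],0],[[0.6,2,-2],0],[[0.6,2,-2],0]]}}

```text
time: 5.68
tool_pos: [552.1, -31.7, 69.1]
tcp_rot: [180.0, 0.0, 72.2]
ft_force: [0.5, 1.8, 5.6]
finger_gap: -0.2
```

```bash
python3 - <<'E'
from h import *
for n in ['scene','wrist']: snap(n,n+'3')
a=cv2.imread('pics/wrist3.png')[150:300,230:410]; a=cv2.resize(cv2.convertScaleAbs(a,alpha=1.4),None,fx=4,fy=4,interpolation=cv2.INTER_CUBIC)
cv2.imwrite('pics/wrist3z.png',a)
s=r.sense();print(s['tool_pos'],s['ft_force'])
E
```

```text
[552.06927495 -31.73594142  69.09384293] [0.89891309 1.55903099 5.38897518]
```

View pics/wrist3z.png

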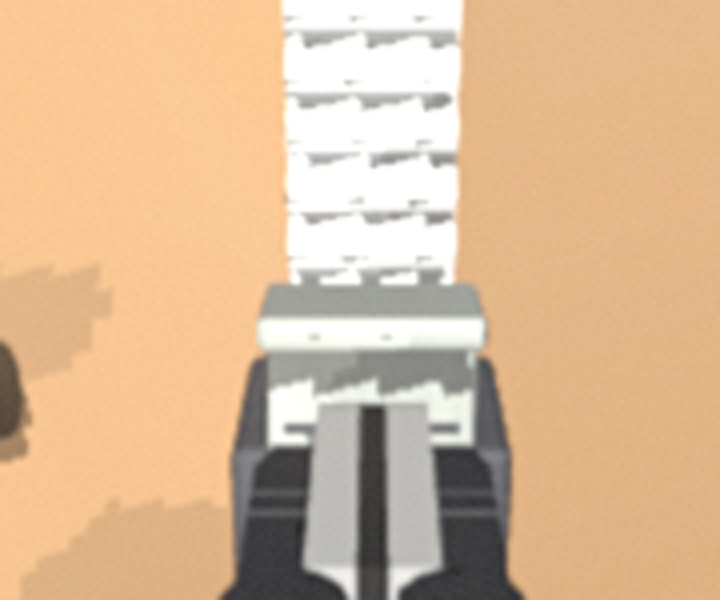

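The lever is down: the tip is at 47 mm height with 5.5 N, and the lip is about 5 mm ahead. I'll start pushing back, keeping it pressed.

Call:
{"fn": "drive_tool", "kwargs": {"moves": [[[0.3,1,-0.2],0],[[0.6,2,-0.4],0],[[1.2,3.8,-0.6],0],[[1.8,5.7,-0.8],0],[[2.4,7.6,-0.8],0],[[3.1,9.5,-0.8],0],[[3.7,11.4,-0.8],0],[[4.3,13.3,-0.8],0]]}}

```text
time: 6.45
tool_pos: [556.3, -18.8, 68.4]
tcp_rot: [180.0, 0.1, 72.2]
ft_force: [-1.3, -1.5, 8.9]
finger_gap: -0.0
```

```bash
python3 - <<'E'
from h import *
for n in ['scene','wrist']: snap(n,n+'4')
a=cv2.imread('pics/wrist4.png')[150:300,230:410]; a=cv2.resize(cv2.convertScaleAbs(a,alpha=1.4),None,fx=4,fy=4,interpolation=cv2.INTER_CUBIC)
cv2.imwrite('pics/wrist4z.png',a)
s=r.sense();print(s['tool_pos'],s['ft_force'])
E
```

```text
[556.37279396 -18.49246467  68.43433599] [-0.92710464 -0.35073535  7.97359421]
```

View pics/wrist4z.png

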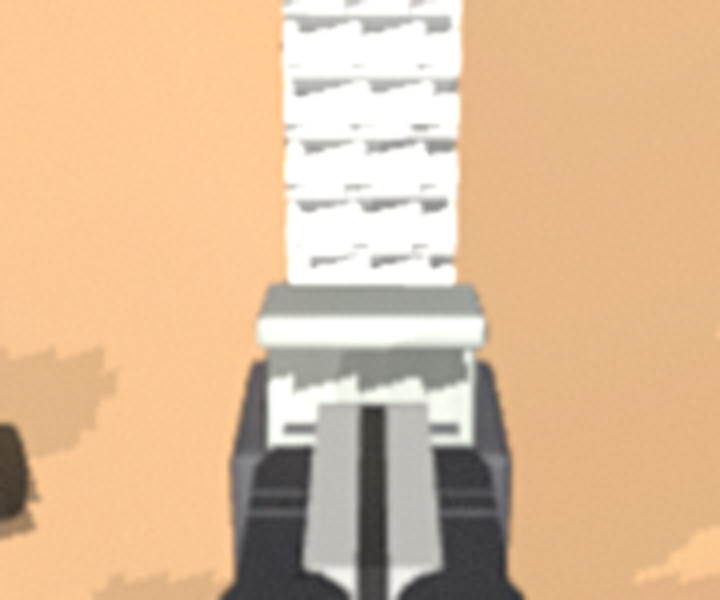

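The jaw rides back with the finger: the lip stays about 5 mm ahead and the bar has shifted by one and a half notches. I'll continue.

Call:
{"fn": "drive_tool", "kwargs": {"moves": [[[0.9,2.8,0],0],[[1.8,5.7,0],0],[[3.1,9.5,0],0],[[4.3,13.3,0],0],[[5.5,17.1,0],0],[[6.7,20.9,0],0],[[8,24.8,0],0],[[9.2,28.6,0],0]]}}

```text
time: 7.22
tool_pos: [565.5, 9.9, 68.4]
tcp_rot: [180.0, 0.1, 72.2]
ft_force: [-1.8, -1.3, 8.1]
finger_gap: -0.4
```

Call:
{"fn": "drive_tool", "kwargs": {"moves": [[[1.2,3.8,0],0],[[2.4,7.6,0],0],[[3.7,11.4,0],0],[[4.9,15.2,0],0],[[6.1,19,0],0],[[7.3,22.8,0],0],[[8.6,26.7,0],0],[[9.8,30.5,0],0]]}}

```text
time: 7.88
tool_pos: [575.4, 40.4, 68.4]
tcp_rot: [180.0, 0.1, 72.2]
ft_force: [-1.6, -2.4, 8.4]
finger_gap: -0.2
```

```bash
python3 - <<'E'
from h import *
for n in ['scene','wrist']: snap(n,n+'5')
a=cv2.imread('pics/wrist5.png')[0:300,200:440]; a=cv2.resize(cv2.convertScaleAbs(a,alpha=1.4),None,fx=2,fy=2,interpolation=cv2.INTER_CUBIC)
b=cv2.imread('pics/scene5.png')[60:260,220:380]; b=cv2.resize(b,None,fx=2,fy=3)
cv2.imwrite('pics/wrist5z.png',np.hstack([a,b]))
s=r.sense();print(s['tool_pos'],s['ft_force'])
E
```

```text
[575.5822268   40.95708352  68.47995342] [-0.0173789   0.14931533  8.66755858]
```

View pics/wrist5z.png

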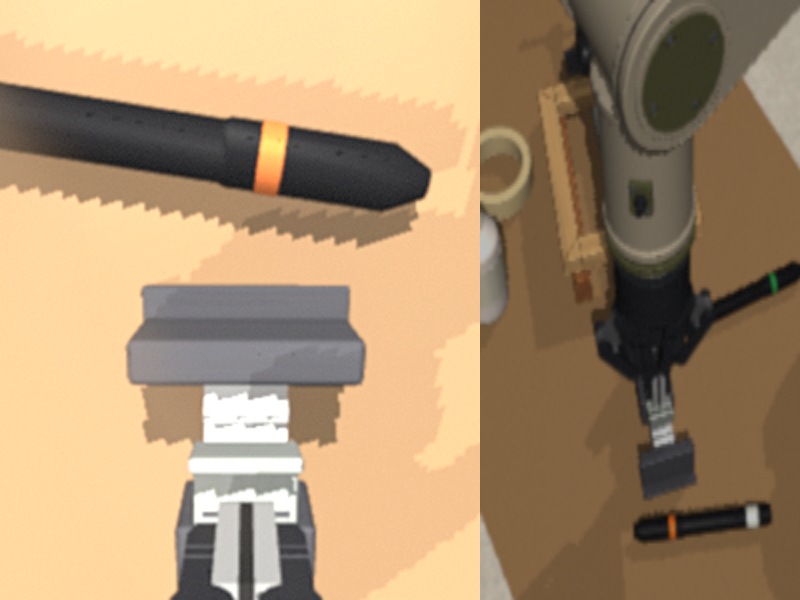

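The jaw has gone about 76 mm and roughly 36 mm remain. The pressed lip will pass over the 34 mm high stop. I'll continue and slow down near the end.

Call:
{"fn": "drive_tool", "kwargs": {"moves": [[[1.2,3.8,0],0],[[2.4,7.6,0],0],[[3.7,11.4,0],0],[[4.9,15.2,0],0],[[6.1,19,0],0],[[7.3,22.8,0],0],[[8.3,25.7,0],0],[[8.9,27.6,0],0]]}}

```text
time: 8.65
tool_pos: [584.3, 68.2, 68.4]
tcp_rot: [180.0, 0.1, 72.2]
ft_force: [-0.7, -2.0, 8.0]
finger_gap: 0.3
```

Call:
{"fn": "drive_tool", "kwargs": {"moves": [[[0.3,1,0],0],[[0.6,1.9,0],0],[[0.9,2.9,0],0],[[1.2,3.8,0],0],[[1.5,4.8,0],0],[[1.8,5.7,0],0],[[2.1,6.7,0],0],[[2.4,7.6,0],0]]}}

```text
time: 9.32
tool_pos: [586.7, 75.4, 68.4]
tcp_rot: [180.0, 0.1, 72.2]
ft_force: [-2.3, -4.3, 7.7]
finger_gap: -0.2
```

```bash
python3 - <<'E'
from h import *
for n in ['scene','wrist']: snap(n,n+'6')
a=cv2.imread('pics/wrist6.png')[100:300,200:440]; a=cv2.resize(cv2.convertScaleAbs(a,alpha=1.4),None,fx=3,fy=3,interpolation=cv2.INTER_CUBIC)
cv2.imwrite('pics/wrist6z.png',a)
s=r.sense();print(s['tool_pos'],s['ft_force'])
E
```

```text
[586.72210046  75.44245849  68.42747845] [-1.96218794 -1.90379256  7.55400523]
```

View pics/wrist6z.png

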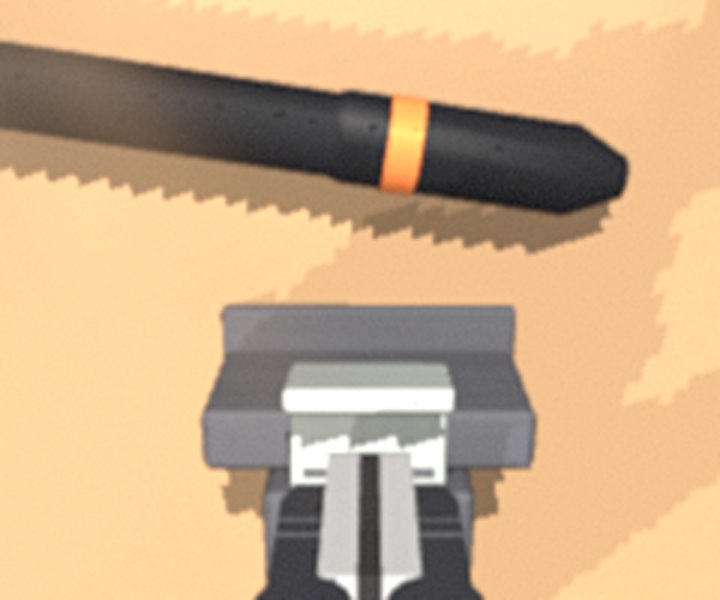

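The jaw is nearly at the stop. I'll go on in 1 mm rows until the sideways force rises.

Call:
{"fn": "drive_tool", "kwargs": {"moves": [[[0.3,0.7,0],0],[[0.5,1.4,0],0],[[0.7,2.1,0],0],[[0.9,2.9,0],0],[[1.1,3.4,0],0],[[1.2,3.8,0],0],[[1.2,3.8,0],0],[[1.2,3.8,0],0]]}}

```text
time: 10.08
tool_pos: [587.7, 79.1, 68.0]
tcp_rot: [180.0, 0.1, 72.2]
ft_force: [-0.9, -2.8, 5.3]
finger_gap: 0.1
```

```bash
python3 - <<'E'
from h import *
for n in ['wrist']: snap(n,n+'7')
a=cv2.imread('pics/wrist7.png')[150:300,230:410]; a=cv2.resize(cv2.convertScaleAbs(a,alpha=1.4),None,fx=4,fy=4,interpolation=cv2.INTER_CUBIC)
cv2.imwrite('pics/wrist7z.png',a)
s=r.sense();print(s['tool_pos'],s['ft_force'])
E
```

```text
[587.66932877  79.10366684  68.02124992] [-1.3593648  -2.8705633   6.67338189]
```

View pics/wrist7z.png

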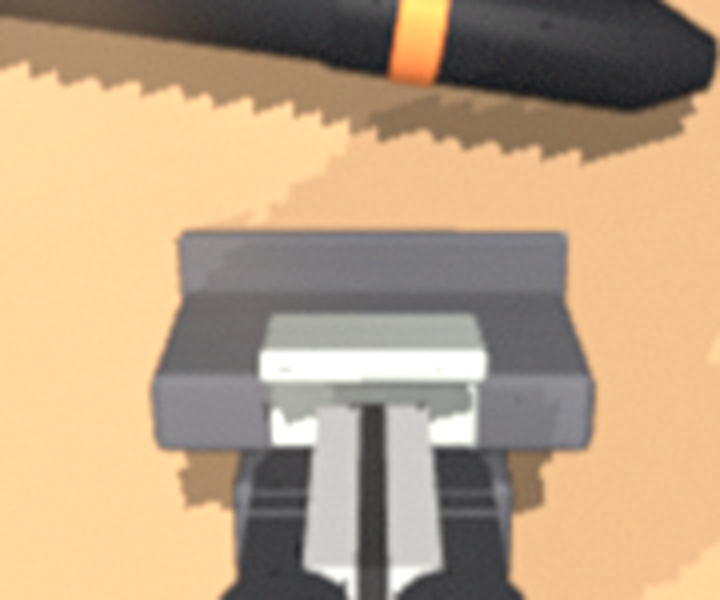

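The gap to the lip is shrinking, so the finger now slides on the paddle and the jaw seems to be at the stop. I'll bear on the lip to make sure.

Call:
{"fn": "drive_tool", "kwargs": {"moves": [[[0.2,0.6,0],0],[[0.4,1.1,0],0],[[0.5,1.7,0],0],[[0.7,2.3,0],0],[[0.9,2.8,0],0],[[0.9,2.8,0],0],[[0.9,2.8,0],0],[[0.9,2.8,0],0]]}}

```text
time: 10.8
tool_pos: [588.5, 82.8, 67.8]
tcp_rot: [-180.0, 0.0, 72.2]
ft_force: [-1.1, -2.5, 3.6]
finger_gap: -0.0
```

Call:
{"fn": "drive_tool", "kwargs": {"moves": [[[0.1,0.3,0],0],[[0.2,0.6,0],0],[[0.3,0.9,0],0],[[0.4,1.2,0],0],[[0.5,1.5,0],0],[[0.5,1.5,0],0],[[0.5,1.5,0],0],[[0.5,1.5,0],0]]}}

```text
time: 11.47
tool_pos: [588.9, 83.8, 67.7]
tcp_rot: [-180.0, 0.1, 72.2]
ft_force: [-0.9, -5.0, 3.2]
finger_gap: -0.1
```

```bash
python3 - <<'E'
from h import *
for n in ['wrist']: snap(n,n+'8')
a=cv2.imread('pics/wrist8.png')[150:300,230:410]; a=cv2.resize(cv2.convertScaleAbs(a,alpha=1.4),None,fx=4,fy=4,interpolation=cv2.INTER_CUBIC)
cv2.imwrite('pics/wrist8z.png',a)
s=r.sense();print(s['tool_pos'],s['ft_force'])
E
```

```text
[588.82355782  83.86438104  67.71800638] [-1.65112821 -5.41159305  2.86922621]
```

View pics/wrist8z.png

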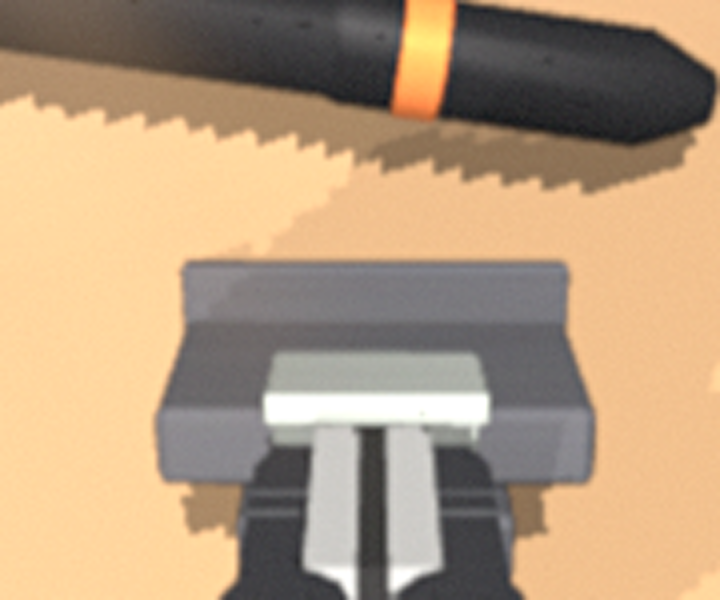

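The tip is now on the lip and the force is rising. One more firm nudge confirms the stop.

Call:
{"fn": "drive_tool", "kwargs": {"moves": [[[0.1,0.3,-0.2],0],[[0.2,0.6,-0.4],0],[[0.3,0.9,-0.6],0],[[0.4,1.2,-0.8],0],[[0.5,1.5,-1],0],[[0.5,1.5,-1],0],[[0.5,1.5,-1],0],[[0.5,1.5,-1],0]]}}

```text
time: 12.18
tool_pos: [589.1, 84.1, 67.1]
tcp_rot: [-180.0, 0.2, 72.2]
ft_force: [-5.0, -11.6, 7.9]
finger_gap: 0.3
```

12.6 N along the bar with no movement, so the jaw is hard against the stop. I'll ease most of the wind-up and lift straight up, so the finger doesn't drag the jaw forward.

Call:
{"fn": "drive_tool", "kwargs": {"moves": [[[-0.1,-0.3,0.5],0],[[-0.2,-0.6,1.5],0],[[-0.3,-0.8,3],0],[[-0.3,-0.8,5],0],[[-0.4,-1.2,7],0],[[-0.5,-1.6,9],0],[[-0.7,-2.2,11],0],[[-0.9,-2.8,13],0]]}}

```text
time: 12.85
tool_pos: [587.4, 80.6, 78.2]
tcp_rot: [-179.9, 0.3, 72.2]
ft_force: [0.3, -14.6, -6.2]
finger_gap: -0.3
```

Call:
{"fn": "drive_tool", "kwargs": {"moves": [[[-0.1,-0.4,2],0],[[-0.3,-0.8,5],0],[[-0.3,-0.8,10],0],[[-0.3,-0.8,20],0],[[-0.3,-0.8,35],0],[[-0.3,-0.8,50],0],[[-0.3,-0.8,62],0],[[-0.3,-0.8,68],0]]}}

```text
time: 13.52
tool_pos: [589.2, 82.6, 149.7]
tcp_rot: [179.9, -0.1, 72.2]
ft_force: [0.1, 0.6, -0.0]
finger_gap: -0.1
```

```bash
python3 - <<'E'
from h import *
for n in ['wrist','scene']: snap(n,n+'9')
a=cv2.imread('pics/wrist9.png')[100:300,200:440]; a=cv2.resize(cv2.convertScaleAbs(a,alpha=1.4),None,fx=3,fy=3,interpolation=cv2.INTER_CUBIC)
cv2.imwrite('pics/wrist9z.png',a)
s=r.sense();print(s['tool_pos'],s['ft_force'])
E
```

```text
[589.30187409  82.52208465 149.36201693] [-0.32047372 -0.36788208 -0.12315884]
```

View pics/wrist9z.png

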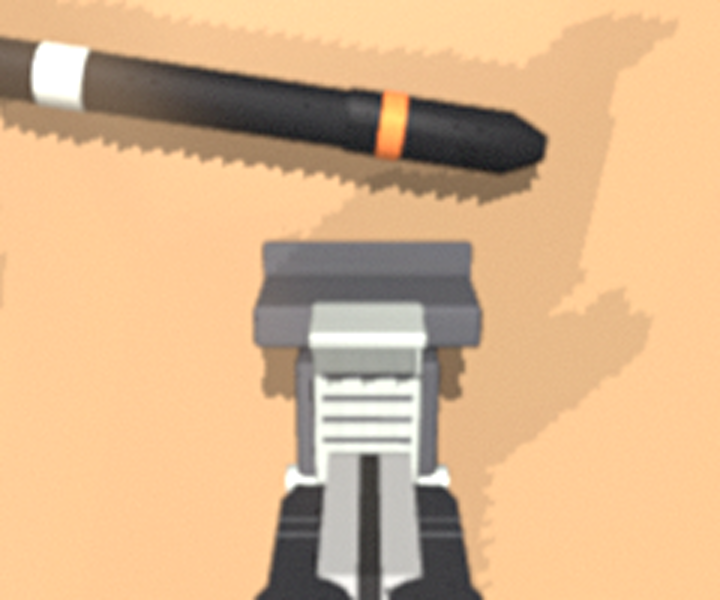

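The lever is up and the block end is at the stop. I'll move up and aside to check from the overhead view.

Call:
{"fn": "drive_tool", "kwargs": {"moves": [[[0,0,15],0],[[0,0,45],0],[[-10,0,80],0],[[-35,10,105],0],[[-65,25,120],0],[[-100,40,120],0],[[-130,50,120],0],[[-145,55,120],0]]}}

```text
time: 14.28
tool_pos: [440.6, 138.4, 267.2]
tcp_rot: [-179.9, -0.0, 72.3]
ft_force: [0.0, 0.4, 0.7]
finger_gap: 0.0
```

Call:
{"fn": "drive_tool", "kwargs": {"moves": [[[-10,15,0],0],[[-25,40,0],0],[[-40,70,0],0],[[-50,105,0],0],[[-60,140,0],0],[[-60,165,0],0],[[-60,180,0],0],[[-60,180,0],0]]}}

```text
time: 14.95
tool_pos: [382.2, 319.7, 266.6]
tcp_rot: [-179.9, 0.0, 72.4]
ft_force: [1.1, -0.6, -0.6]
finger_gap: 0.1
```

```bash
python3 - <<'E'
from h import *
for n in ['top','scene']: snap(n,n+'10')
a=cv2.imread('pics/top10.png')[90:310,280:600]; a=cv2.resize(cv2.convertScaleAbs(a,alpha=1.8),None,fx=2.5,fy=2.5,interpolation=cv2.INTER_CUBIC)
cv2.imwrite('pics/top10z.png',a)
d=cv2.absdiff(cv2.imread('pics/top10.png'),cv2.imread('pics/top0.png')); cv2.imwrite('pics/diff.png',cv2.convertScaleAbs(d,alpha=3))
a=cv2.imread('pics/scene10.png')[70:250,200:400]; cv2.imwrite('pics/scene10z.png',cv2.resize(cv2.convertScaleAbs(a,alpha=1.4),None,fx=3.3,fy=3.3,interpolation=cv2.INTER_CUBIC))
s=r.sense();print(s['tool_pos'],s['ft_force'])
E
```

```text
[382.81592577 317.25024745 266.80988527] [-0.00387319  0.0751905  -0.6351998 ]
```

View pics/top10z.png

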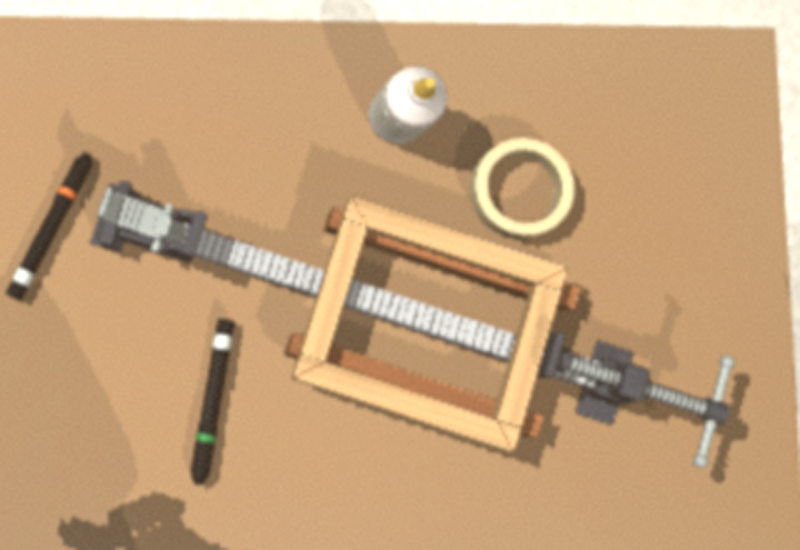

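View pics/diff.png

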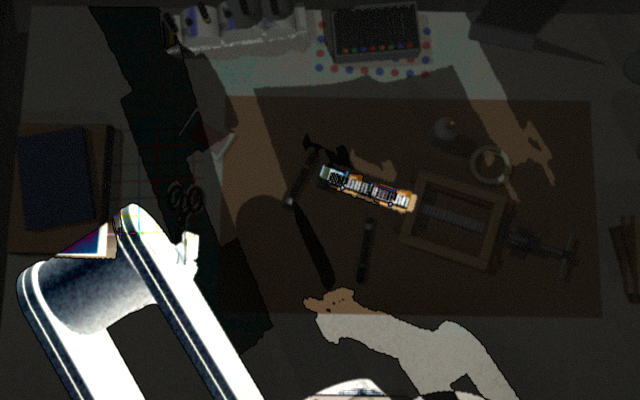

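View pics/scene10z.png

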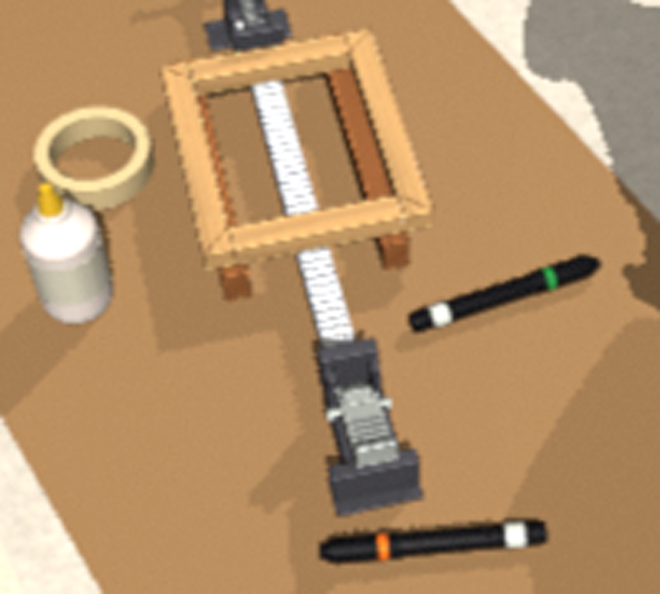

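The views agree. The jaw block is against the stop and the lever stands up. The difference picture shows change only at the jaw and from the robot and its shadows; the frame, bottle, tape and pens have not moved. Handing in.

```bash
python3 - <<'E'
from h import *
print(r.hand_in())
E
```

```text
the job is handed in; nothing more can be done
None
```

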